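Restock the block tray of the slide station

ROBOT

A 7-joint arm with a two-finger parallel gripper is mounted at the origin on a cart in front of the work surface, level with it; the furniture and walls round the work are solid. World frame = base frame: x ahead of the robot, y to its left, z up, the work surface at z = 0. Lengths are in m, angles in degrees, forces in N, time in s.
With the tool pointing down it reaches from about 0.4 to 0.9 m from the base axis. Payload 5.5 kg.
Tool frame: the origin (TCP) lies on the centre line of the jaws, within the pads' length; the fingertips stand 17 mm ahead of it and the grasp point (between the pads) lies 2 mm behind it (robot.tcp_to_tips is the distance from the TCP to the fingertips, in m); z points along the fingers, y is the line along which they close (so a half turn about z gives the same grasp; the last joint's range is limited). The gripper opens to 85 mm and grips with 20 to 120 N. Pads are 22 mm wide; open, the fingers measure 114 mm over their backs; the gripper's body (76 mm by 85 mm) begins 54 mm behind the grasp point. The pads swing forward as they close: fully open they stand 13 mm farther back than shut.
Start: joints at [-60.035, 28.699, -24.465, 88.831, 12.651, 65.22, -12.049], TCP at [0.167, 0.628, 0.248] pointing down, gripper open.
Joint ranges: [-164.97, 164.97], [-17.58, 116.51], [-87.97, 89.64], [11.32, 138.91], [-80.73, 260.73], [10.89, 115.49], [-147.41, 147.41]. Speed limits (degrees/s): [147.25, 147.25, 180, 180, 180, 180, 180].

INTERFACE

Orientations are given as a 3x3 rotation matrix whose columns are the frame's x, y, z axes.
In Python, from workcell import robot gives the robot as it stands.
- The arm moves only by the tool carry_out, never from a script. Its argument "series" is a list of rows, each an object of numbers: "gripper": the opening, from -1 (shut) to 1 (fully open); "tx", "ty", "tz": the shift along the world's x, y, z each as a share of 25 mm, from -1 to 1; "spin": the turn about the world's z as a share of 8 degrees, from -1 to 1. A call has 1 to 20 rows; each row shifts and turns the commanded pose from where the row before left it; what a row does not reach is not made up. A row lasts 1/8 s, in which the tool goes at most 62.5 mm and 10.7 degrees, less where a joint would pass 70% of its speed; a pose out of reach is approached as far as the arm can. A call with a number of a shift or a turn outside -1 to 1 is refused whole. A call with a gripper value outside its range is refused whole. The fingers move at their own pace and stop on an object; "squeeze" is the grip in N (left out, the last holds). Time passes only in rows, so rows that do not move let the fingers close. It gives the time, the measured TCP pose, the force, the opening and the grip force at its end, in the units of the state.
- robot.state(): the state, without advancing time (a new reading comes with each control period).
- robot.camera(name): name is "scene" or "top"; returns a dict with "pixels" (384x512x3 uint8, red, green, blue), "depth" (384x512 float32, m along the optical axis (not along the pixel's ray), 0 where there is no reading), "fx", "fy", "cx", "cy" (pixels), "k1" (the pictures are not rectified: a ray, as slopes to the right and down, at radius r is drawn at 1 + k1 r^2 times it, then the intrinsics apply), "R" (3x3) and "t" (3): a world point X has camera coordinates R X + t. Camera axes: x right, y down, z forward; pixel columns grow to the right and rows downward; lengths in m; the calibration is good to about 2 mm. A picture is of the moment at which its call begins.
- robot.job_done(): hands the job in; it is judged then, once.
Trained networks look in a picture, given as the dict that the camera call returned (one of the last four; its "shot" number tells which), for a name from the list of things; names that differ only in an ending like _2 or _b are one class to them, and where a whole thing is asked for, a point or a joint stands for the part that bears it (a point fixed in the world has none). Each returns a list of dicts, best first, with "conf" (0 to 1); they miss things now and then, are a little off and sometimes report something else, mostly with a low value. They report only what shows in the picture. A call takes as long as a camera call. They do not tell look-alikes from the thing itself.
- robot.trace(picture, name): "region" (384x512 bool, what is visible of it) and "box" ([left, top, right, bottom] in pixels, round what is visible of it).
The state is a dict: "time": time; "qpos": joint angles; "joint_vel": joint speeds; "tau": joint torques, N m; "tcp_pos": TCP position; "eef_rot": TCP orientation; "contact_force": force on the tool from outside, world axes, zero at the start; "torque": the same for the moment, N m; "gripper_width": finger opening in m; "grasp_force": force on a finger pad.
Only numpy, scipy, OpenCV 4.12 (cv2) and the standard library are available. Lean on these libraries where they do the work, as an engineer would, in place of code of your own. Each camera call takes 0.05 s, during which the arm holds its last target. There are 200 camera calls.

TASK

Pull the black tray fully out from under its grey hood by the bar handle and lay the two spare flat packing blocks into the two pockets that are empty, one in each, flat on the pocket floor like the others. Then push the tray fully home again with all six blocks lying in their pockets, and leave the other things on the table where they are.

Things in the scene. Friction and masses are not known exactly. Their poses are not given: they have to be found in the camera images.
- station: fixed slide station: two 430 mm steel rails on the table, with a grey sheet-metal dust hood over the home end of the tray (180 mm across x, 200 mm along y, top at z 57 mm, roof underside 54 mm, open only at its -y end). Origin on the table under the hood's centre; the tray slides out along the station's own -y axis (to the robot's right, up to 0.2 rad askew)
- tray (a joint): slide of the black tray along the rails: 0 = home against its stop under the hood, 0.23 m = fully out. It slides with about 2 N of friction and stays where it is left, stops solidly at both ends; at home the tray's pockets are hidden by the hood and at full travel they are all clear of it (its inner edge is 38 mm from the hood's mouth)
- tray_handle (a point): middle of the tray's handle, a level steel bar 12 mm thick and 116 mm long (along the tray's x, across the slide) in front of the tray's -y end, its axis 29 mm above the table; between the bar and the tray is a 47 mm gap, and the bar sticks out of the hood at home (its axis 45 mm in front of the hood's mouth). Its two legs join the tray at its outer corners, no higher than the pocket ribs. The point moves with the tray; its axes are parallel to the station's
- pocket0 (a point): centre of the floor of pocket 0 of the tray, 15 mm above the table; row 1 of 3 (row 3 is next to the handle), -x column. Each pocket is 72 mm along the tray's x, 46 mm along its y, 6 mm deep (ribs top out 21 mm above the table), so a block lies in it flat with its length along the tray's x and stands 14 mm proud; rows are 62 mm apart, columns 78 mm. Axes parallel to the station's; moves with the tray. Which two pockets are empty changes
- pocket1 (a point): centre of the floor of pocket 1 of the tray, 15 mm above the table; row 1 of 3 (row 3 is next to the handle), +x column. Each pocket is 72 mm along the tray's x, 46 mm along its y, 6 mm deep (ribs top out 21 mm above the table), so a block lies in it flat with its length along the tray's x and stands 14 mm proud; rows are 62 mm apart, columns 78 mm. Axes parallel to the station's; moves with the tray. Which two pockets are empty changes
- pocket2 (a point): centre of the floor of pocket 2 of the tray, 15 mm above the table; row 2 of 3 (row 3 is next to the handle), -x column. Each pocket is 72 mm along the tray's x, 46 mm along its y, 6 mm deep (ribs top out 21 mm above the table), so a block lies in it flat with its length along the tray's x and stands 14 mm proud; rows are 62 mm apart, columns 78 mm. Axes parallel to the station's; moves with the tray. Which two pockets are empty changes
- pocket3 (a point): centre of the floor of pocket 3 of the tray, 15 mm above the table; row 2 of 3 (row 3 is next to the handle), +x column. Each pocket is 72 mm along the tray's x, 46 mm along its y, 6 mm deep (ribs top out 21 mm above the table), so a block lies in it flat with its length along the tray's x and stands 14 mm proud; rows are 62 mm apart, columns 78 mm. Axes parallel to the station's; moves with the tray. Which two pockets are empty changes
- pocket4 (a point): centre of the floor of pocket 4 of the tray, 15 mm above the table; row 3 of 3 (row 3 is next to the handle), -x column. Each pocket is 72 mm along the tray's x, 46 mm along its y, 6 mm deep (ribs top out 21 mm above the table), so a block lies in it flat with its length along the tray's x and stands 14 mm proud; rows are 62 mm apart, columns 78 mm. Axes parallel to the station's; moves with the tray. Which two pockets are empty changes
- pocket5 (a point): centre of the floor of pocket 5 of the tray, 15 mm above the table; row 3 of 3 (row 3 is next to the handle), +x column. Each pocket is 72 mm along the tray's x, 46 mm along its y, 6 mm deep (ribs top out 21 mm above the table), so a block lies in it flat with its length along the tray's x and stands 14 mm proud; rows are 62 mm apart, columns 78 mm. Axes parallel to the station's; moves with the tray. Which two pockets are empty changes
- tray_block0: one of the four blocks already lying in the tray: flat ground-steel packing block, 60 mm long, 35 mm wide, 20 mm high; origin at the centre of its underside, its y axis along the 60 mm length, x across the 35 mm width, z up. Weighs 0.25 to 0.45 kg
- tray_block1: one of the four blocks already lying in the tray: flat ground-steel packing block, 60 mm long, 35 mm wide, 20 mm high; origin at the centre of its underside, its y axis along the 60 mm length, x across the 35 mm width, z up. Weighs 0.25 to 0.45 kg
- tray_block2: one of the four blocks already lying in the tray: flat ground-steel packing block, 60 mm long, 35 mm wide, 20 mm high; origin at the centre of its underside, its y axis along the 60 mm length, x across the 35 mm width, z up. Weighs 0.25 to 0.45 kg
- tray_block3: one of the four blocks already lying in the tray: flat ground-steel packing block, 60 mm long, 35 mm wide, 20 mm high; origin at the centre of its underside, its y axis along the 60 mm length, x across the 35 mm width, z up. Weighs 0.25 to 0.45 kg
- spare_a: spare, lying flat on the open table to the left of the hood: flat ground-steel packing block, 60 mm long, 35 mm wide, 20 mm high; origin at the centre of its underside, its y axis along the 60 mm length, x across the 35 mm width, z up. Weighs 0.25 to 0.45 kg
- spare_b: spare, lying flat on the open table to the left of the hood: flat ground-steel packing block, 60 mm long, 35 mm wide, 20 mm high; origin at the centre of its underside, its y axis along the 60 mm length, x across the 35 mm width, z up. Weighs 0.25 to 0.45 kg
- tall_block: bystander, not a spare: packing block of another size, 30 x 45 x 45 mm, on the table behind the spares; origin at the centre of its underside
- long_block: bystander, not a spare: packing block of another size, 30 x 90 x 15 mm, on the table behind the hood; origin at the centre of its underside
- vee: bystander: V block 45 x 50 x 35 mm on the table behind the tray's path; origin at the centre of its underside
Things that resemble listed ones, but are neither listed nor needed, are in the scene too. What is shaped like the spare_b but brown is not meant. What is shaped like the spare_a but pink is not meant.

How it is judged (in metres and radians):
On the way, in this order (a step that is already met when the one before it is completed fails the run):
1. the tray is pulled fully out (joint over 0.21 m) (value of joint tray above 0.21 m), for 0.2 s.
2. with the tray out, all six blocks, both spares among them, lie flat in pockets (value of joint tray above 0.21 m and ((horizontal distance between tray_block0 and pocket0 below 0.011 m and z of tray_block0 in the frame of pocket0 between -0.003 and 0.003 m) or (horizontal distance between tray_block0 and pocket1 below 0.011 m and z of tray_block0 in the frame of pocket1 between -0.003 and 0.003 m) or (horizontal distance between tray_block0 and pocket2 below 0.011 m and z of tray_block0 in the frame of pocket2 between -0.003 and 0.003 m) or (horizontal distance between tray_block0 and pocket3 below 0.011 m and z of tray_block0 in the frame of pocket3 between -0.003 and 0.003 m) or (horizontal distance between tray_block0 and pocket4 below 0.011 m and z of tray_block0 in the frame of pocket4 between -0.003 and 0.003 m) or (horizontal distance between tray_block0 and pocket5 below 0.011 m and z of tray_block0 in the frame of pocket5 between -0.003 and 0.003 m)) and angle between each of tray_block0, tray_block1, tray_block2, tray_block3, spare_a, spare_b's own z axis and vertical below 0.08 rad and ((horizontal distance between tray_block1 and pocket0 below 0.011 m and z of tray_block1 in the frame of pocket0 between -0.003 and 0.003 m) or (horizontal distance between tray_block1 and pocket1 below 0.011 m and z of tray_block1 in the frame of pocket1 between -0.003 and 0.003 m) or (horizontal distance between tray_block1 and pocket2 below 0.011 m and z of tray_block1 in the frame of pocket2 between -0.003 and 0.003 m) or (horizontal distance between tray_block1 and pocket3 below 0.011 m and z of tray_block1 in the frame of pocket3 between -0.003 and 0.003 m) or (horizontal distance between tray_block1 and pocket4 below 0.011 m and z of tray_block1 in the frame of pocket4 between -0.003 and 0.003 m) or (horizontal distance between tray_block1 and pocket5 below 0.011 m and z of tray_block1 in the frame of pocket5 between -0.003 and 0.003 m)) and ((horizontal distance between tray_block2 and pocket0 below 0.011 m and z of tray_block2 in the frame of pocket0 between -0.003 and 0.003 m) or (horizontal distance between tray_block2 and pocket1 below 0.011 m and z of tray_block2 in the frame of pocket1 between -0.003 and 0.003 m) or (horizontal distance between tray_block2 and pocket2 below 0.011 m and z of tray_block2 in the frame of pocket2 between -0.003 and 0.003 m) or (horizontal distance between tray_block2 and pocket3 below 0.011 m and z of tray_block2 in the frame of pocket3 between -0.003 and 0.003 m) or (horizontal distance between tray_block2 and pocket4 below 0.011 m and z of tray_block2 in the frame of pocket4 between -0.003 and 0.003 m) or (horizontal distance between tray_block2 and pocket5 below 0.011 m and z of tray_block2 in the frame of pocket5 between -0.003 and 0.003 m)) and ((horizontal distance between tray_block3 and pocket0 below 0.011 m and z of tray_block3 in the frame of pocket0 between -0.003 and 0.003 m) or (horizontal distance between tray_block3 and pocket1 below 0.011 m and z of tray_block3 in the frame of pocket1 between -0.003 and 0.003 m) or (horizontal distance between tray_block3 and pocket2 below 0.011 m and z of tray_block3 in the frame of pocket2 between -0.003 and 0.003 m) or (horizontal distance between tray_block3 and pocket3 below 0.011 m and z of tray_block3 in the frame of pocket3 between -0.003 and 0.003 m) or (horizontal distance between tray_block3 and pocket4 below 0.011 m and z of tray_block3 in the frame of pocket4 between -0.003 and 0.003 m) or (horizontal distance between tray_block3 and pocket5 below 0.011 m and z of tray_block3 in the frame of pocket5 between -0.003 and 0.003 m)) and ((horizontal distance between spare_a and pocket0 below 0.011 m and z of spare_a in the frame of pocket0 between -0.003 and 0.003 m) or (horizontal distance between spare_a and pocket1 below 0.011 m and z of spare_a in the frame of pocket1 between -0.003 and 0.003 m) or (horizontal distance between spare_a and pocket2 below 0.011 m and z of spare_a in the frame of pocket2 between -0.003 and 0.003 m) or (horizontal distance between spare_a and pocket3 below 0.011 m and z of spare_a in the frame of pocket3 between -0.003 and 0.003 m) or (horizontal distance between spare_a and pocket4 below 0.011 m and z of spare_a in the frame of pocket4 between -0.003 and 0.003 m) or (horizontal distance between spare_a and pocket5 below 0.011 m and z of spare_a in the frame of pocket5 between -0.003 and 0.003 m)) and ((horizontal distance between spare_b and pocket0 below 0.011 m and z of spare_b in the frame of pocket0 between -0.003 and 0.003 m) or (horizontal distance between spare_b and pocket1 below 0.011 m and z of spare_b in the frame of pocket1 between -0.003 and 0.003 m) or (horizontal distance between spare_b and pocket2 below 0.011 m and z of spare_b in the frame of pocket2 between -0.003 and 0.003 m) or (horizontal distance between spare_b and pocket3 below 0.011 m and z of spare_b in the frame of pocket3 between -0.003 and 0.003 m) or (horizontal distance between spare_b and pocket4 below 0.011 m and z of spare_b in the frame of pocket4 between -0.003 and 0.003 m) or (horizontal distance between spare_b and pocket5 below 0.011 m and z of spare_b in the frame of pocket5 between -0.003 and 0.003 m))), for 0.2 s.
3. the tray is pushed fully home (joint under 6 mm) (value of joint tray below 0.006 m), for 0.2 s.
At the end, for the whole second after the job is handed in: the tray is home (joint under 6 mm) with all six blocks in its six pockets: each within 11 mm of a pocket's centre in plan, its underside within 3 mm of the pocket floor, tilted under 0.08 rad; the spares at rest (value of joint tray below 0.006 m and ((horizontal distance between tray_block0 and pocket0 below 0.011 m and z of tray_block0 in the frame of pocket0 between -0.003 and 0.003 m) or (horizontal distance between tray_block0 and pocket1 below 0.011 m and z of tray_block0 in the frame of pocket1 between -0.003 and 0.003 m) or (horizontal distance between tray_block0 and pocket2 below 0.011 m and z of tray_block0 in the frame of pocket2 between -0.003 and 0.003 m) or (horizontal distance between tray_block0 and pocket3 below 0.011 m and z of tray_block0 in the frame of pocket3 between -0.003 and 0.003 m) or (horizontal distance between tray_block0 and pocket4 below 0.011 m and z of tray_block0 in the frame of pocket4 between -0.003 and 0.003 m) or (horizontal distance between tray_block0 and pocket5 below 0.011 m and z of tray_block0 in the frame of pocket5 between -0.003 and 0.003 m)) and angle between each of tray_block0, tray_block1, tray_block2, tray_block3, spare_a, spare_b's own z axis and vertical below 0.08 rad and ((horizontal distance between tray_block1 and pocket0 below 0.011 m and z of tray_block1 in the frame of pocket0 between -0.003 and 0.003 m) or (horizontal distance between tray_block1 and pocket1 below 0.011 m and z of tray_block1 in the frame of pocket1 between -0.003 and 0.003 m) or (horizontal distance between tray_block1 and pocket2 below 0.011 m and z of tray_block1 in the frame of pocket2 between -0.003 and 0.003 m) or (horizontal distance between tray_block1 and pocket3 below 0.011 m and z of tray_block1 in the frame of pocket3 between -0.003 and 0.003 m) or (horizontal distance between tray_block1 and pocket4 below 0.011 m and z of tray_block1 in the frame of pocket4 between -0.003 and 0.003 m) or (horizontal distance between tray_block1 and pocket5 below 0.011 m and z of tray_block1 in the frame of pocket5 between -0.003 and 0.003 m)) and ((horizontal distance between tray_block2 and pocket0 below 0.011 m and z of tray_block2 in the frame of pocket0 between -0.003 and 0.003 m) or (horizontal distance between tray_block2 and pocket1 below 0.011 m and z of tray_block2 in the frame of pocket1 between -0.003 and 0.003 m) or (horizontal distance between tray_block2 and pocket2 below 0.011 m and z of tray_block2 in the frame of pocket2 between -0.003 and 0.003 m) or (horizontal distance between tray_block2 and pocket3 below 0.011 m and z of tray_block2 in the frame of pocket3 between -0.003 and 0.003 m) or (horizontal distance between tray_block2 and pocket4 below 0.011 m and z of tray_block2 in the frame of pocket4 between -0.003 and 0.003 m) or (horizontal distance between tray_block2 and pocket5 below 0.011 m and z of tray_block2 in the frame of pocket5 between -0.003 and 0.003 m)) and ((horizontal distance between tray_block3 and pocket0 below 0.011 m and z of tray_block3 in the frame of pocket0 between -0.003 and 0.003 m) or (horizontal distance between tray_block3 and pocket1 below 0.011 m and z of tray_block3 in the frame of pocket1 between -0.003 and 0.003 m) or (horizontal distance between tray_block3 and pocket2 below 0.011 m and z of tray_block3 in the frame of pocket2 between -0.003 and 0.003 m) or (horizontal distance between tray_block3 and pocket3 below 0.011 m and z of tray_block3 in the frame of pocket3 between -0.003 and 0.003 m) or (horizontal distance between tray_block3 and pocket4 below 0.011 m and z of tray_block3 in the frame of pocket4 between -0.003 and 0.003 m) or (horizontal distance between tray_block3 and pocket5 below 0.011 m and z of tray_block3 in the frame of pocket5 between -0.003 and 0.003 m)) and ((horizontal distance between spare_a and pocket0 below 0.011 m and z of spare_a in the frame of pocket0 between -0.003 and 0.003 m) or (horizontal distance between spare_a and pocket1 below 0.011 m and z of spare_a in the frame of pocket1 between -0.003 and 0.003 m) or (horizontal distance between spare_a and pocket2 below 0.011 m and z of spare_a in the frame of pocket2 between -0.003 and 0.003 m) or (horizontal distance between spare_a and pocket3 below 0.011 m and z of spare_a in the frame of pocket3 between -0.003 and 0.003 m) or (horizontal distance between spare_a and pocket4 below 0.011 m and z of spare_a in the frame of pocket4 between -0.003 and 0.003 m) or (horizontal distance between spare_a and pocket5 below 0.011 m and z of spare_a in the frame of pocket5 between -0.003 and 0.003 m)) and ((horizontal distance between spare_b and pocket0 below 0.011 m and z of spare_b in the frame of pocket0 between -0.003 and 0.003 m) or (horizontal distance between spare_b and pocket1 below 0.011 m and z of spare_b in the frame of pocket1 between -0.003 and 0.003 m) or (horizontal distance between spare_b and pocket2 below 0.011 m and z of spare_b in the frame of pocket2 between -0.003 and 0.003 m) or (horizontal distance between spare_b and pocket3 below 0.011 m and z of spare_b in the frame of pocket3 between -0.003 and 0.003 m) or (horizontal distance between spare_b and pocket4 below 0.011 m and z of spare_b in the frame of pocket4 between -0.003 and 0.003 m) or (horizontal distance between spare_b and pocket5 below 0.011 m and z of spare_b in the frame of pocket5 between -0.003 and 0.003 m)) and linear speed of each of spare_a, spare_b below 0.02 m/s); the robot touches nothing.
It fails at once if a bystander (tall block, long block or V block) is moved more than 25 mm (distance of any of tall_block, long_block, vee from where it was at the start of the episode above 0.025 m).
It also fails if it takes over 72 s, if anything falls off the work surface, if the arm or the gripper's body presses on something with over 40 N, if the wrist force passes 120 N, or if a joint passes its speed limit or range.

## Working session

There is one attempt and no reset: what is moved stays moved. The work goes in short steps, Python scripts to look and compute and a tool call to move; the robot and the scene stay as the last step left them, time stands still between calls to the robot, and variables do not carry over. Pictures are saved under pics/ and viewed, at most 10 in all, crops included, and the job is handed in when it is done.

Besides the shell and the picture viewer there is one more tool, called after "Request:" as a command line: name --argument value ..., lists and objects as JSON in quotes. carry_out: Moves the arm, as the interface text tells. Shift numbers are shares of 25 mm and turn numbers shares of 8 degrees, none past 1 either way. Its arguments: {"type":"object","properties":{"series":{"type":"array"},"squeeze":{"type":"number"}},"required":["series"]}

```bash
mkdir -p pics; ls; cat > h.py <<'E'
import numpy as np, cv2
from workcell import robot
def world(c):
    "world xyz per pixel (384x512x3), nan where no depth"
    v,u=np.mgrid[0:384,0:512].astype(float)
    xd=(u-c["cx"])/c["fx"]; yd=(v-c["cy"])/c["fy"]; x,y=xd.copy(),yd.copy()
    for _ in range(8):
        s=1+c["k1"]*(x*x+y*y); x,y=xd/s,yd/s
    d=np.where(c["depth"]>0,c["depth"],np.nan)
    P=np.stack([x*d,y*d,d],-1)
    return (P-np.array(c["t"]))@np.array(c["R"])
def save(c,n,box=None,k=1):
    im=c["pixels"][...,::-1]
    if box: l,t,r,b=box; im=im[t:b,l:r]
    cv2.imwrite("pics/"+n,cv2.resize(im,None,fx=k,fy=k,interpolation=cv2.INTER_CUBIC))
E
python3 - <<'E'
from h import *
a=robot.camera("top");b=robot.camera("scene")
cv2.imwrite("pics/a.png",np.vstack([a["pixels"],b["pixels"]])[:,:,::-1][:, :] if 0 else cv2.resize(np.hstack([a["pixels"],b["pixels"]])[:,:,::-1],(800,300)))
save(a,"top.png",k=1.5)
W=world(a)
for n in ["station","tray_handle","spare_a","tall_block","long_block","vee"]:
    for o in robot.trace(a,n)[:6]:
        P=W[o["region"]]; print(n,round(o["conf"],2),np.round(o["box"]),np.round(np.nanmedian(P,0),3),np.median(a["pixels"][o["region"]],0))
s=robot.state();print(s["time"],s["tcp_pos"],s["eef_rot"],s["gripper_width"],robot.tcp_to_tips)
E
```

```text
pics
station 0.73 [220. 183. 392. 268.] [0.501 0.018 0.056] [124. 123. 118.]
tray_handle 0.54 [299. 191. 328. 248.] [ 0.504 -0.096  0.032] [145. 142. 133.]
spare_a 0.87 [173. 272. 198. 293.] [0.356 0.248 0.02 ] [109.  62.  28.]
spare_a 0.78 [186. 200. 210. 219.] [0.542 0.22  0.02 ] [118.  68.  29.]
spare_a 0.67 [163. 234. 191. 251.] [0.455 0.274 0.02 ] [181. 172. 159.]
spare_a 0.62 [147. 195. 171. 212.] [0.559 0.319 0.02 ] [164. 154. 142.]
spare_a 0.57 [134. 266. 159. 284.] [0.376 0.351 0.02 ] [183. 114. 132.]
tall_block 0.69 [168. 146. 190. 167.] [0.679 0.267 0.045] [153.5 146.  136. ]
long_block 0.69 [208. 134. 240. 147.] [0.729 0.154 0.015] [116. 107.  98.]
vee 0.92 [333. 113. 354. 131.] [ 0.778 -0.181  0.026] [130. 121. 111.]
0.4 [0.16691686 0.62811085 0.24814968] [[-9.66451166e-01  2.56850392e-01 -1.39598010e-04]
 [ 2.56850421e-01  9.66451134e-01 -2.57621636e-04]
 [ 6.87444365e-05 -2.84834538e-04 -9.99999957e-01]] 0.08575527205040566 0.017
```

View pics/top.png

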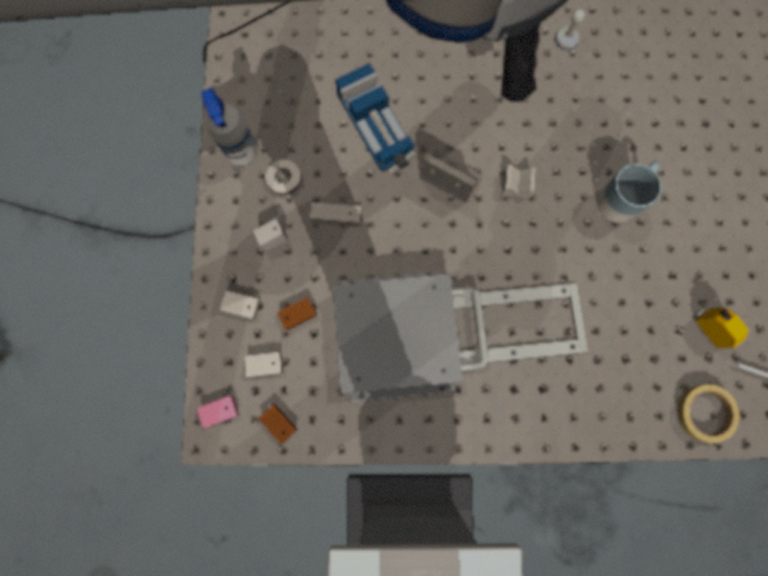

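View pics/a.png

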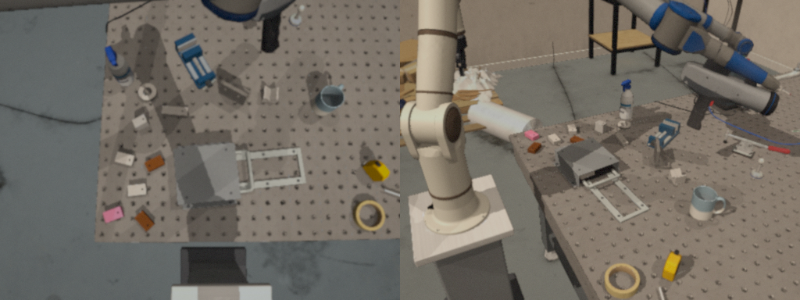

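The top view shows grey blocks at px (177,242) and (159,203). The look-alikes are brown at (198,209) and (185,283) and pink at (147,275). The tall block is at (179,156). I choose the two light-grey flat blocks as the spares, then check them in a crop and fit poses.

```bash
cat >> h.py <<'E'
def rect(P):
    "min-area rect of world points (xy): centre, (long,short), angle of long side deg in (-90,90]"
    c,(w,h),a=cv2.minAreaRect((P[:,:2]*1000).astype(np.float32))
    if h>w: w,h,a=h,w,a+90
    return np.round(c,1),round(w,1),round(h,1),round((a+90)%180-90,1)
def pick(W,cx,cy,r,z0,z1):
    m=(abs(W[...,0]-cx)<r)&(abs(W[...,1]-cy)<r)&(W[...,2]>z0)&(W[...,2]<z1)
    return W[m]
E
python3 - <<'E'
from h import *
a=robot.camera("top"); W=world(a)
save(a,"crop.png",(125,180,345,295),3.6)
for n,c in [("s1",(.455,.274)),("s2",(.559,.319))]:
    P=pick(W,*c,.045,.012,.028); print(n,len(P),rect(P),P.mean(0))
H=pick(W,.5,.018,.13,.05,.065); print("hood",rect(H),len(H))
B=W[(W[...,2]>.025)&(W[...,2]<.045)&(abs(W[...,0]-.5)<.09)&(W[...,1]<-.09)&(W[...,1]>-.16)]
print("bar",rect(B),len(B),B.mean(0))
L=W[(W[...,2]>.008)&(abs(W[...,0]-.5)<.09)&(W[...,1]<-.15)&(W[...,1]>-.33)]
print("rails",rect(L),np.median(L[:,2]))
E
```

```text
s1 329 (array([455.7, 276.2]), 61.2, 35.2, -83.7) [0.45562407 0.27552132 0.02014741]
s2 312 (array([560.5, 321.5]), 60.7, 35.2, 74.7) [0.56013757 0.32082973 0.02030907]
hood (array([505.6,  45.7]), 200.4, 180.5, -84.8) 5747
bar (array([517.3, -99.6]), 137.5, 17.9, 0.2) 240 [ 0.51059107 -0.09850926  0.03304925]
rails (array([ 528.6, -214.8]), 136.0, 121.2, -85.4) 0.009074997357771708
```

View pics/crop.png

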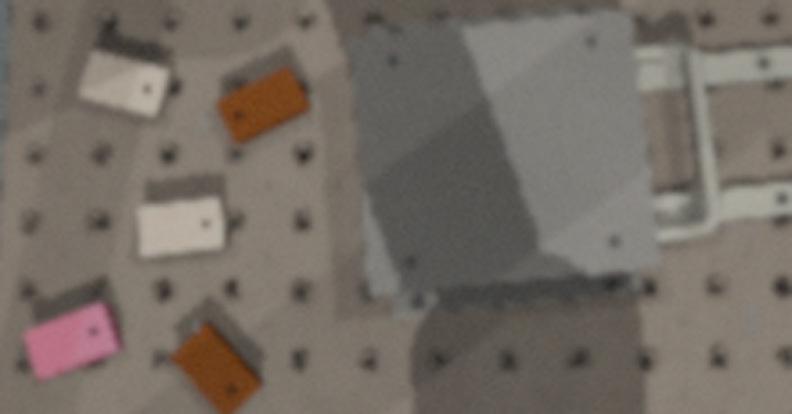

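The crop shows two pale grey blocks, at crop px (125,83) and (180,227), which are the spares. The hood fit is 200×180 mm at a yaw of 5.2°, and the predicted bar position of (519,-99) mm matches the measured one. I'll move above the bar.

Request:
carry_out --series '[{"tx": 0.7,"ty": -1,"tz": -0.24,"spin": 0.5,"gripper": -0.1},{"tx": 0.7,"ty": -1,"tz": -0.24,"spin": 0.5,"gripper": -0.1},{"tx": 0.7,"ty": -1,"tz": -0.24,"spin": 0.5,"gripper": -0.1},{"tx": 0.7,"ty": -1,"tz": -0.24,"spin": 0.5,"gripper": -0.1},{"tx": 0.7,"ty": -1,"tz": -0.24,"spin": 0.5,"gripper": -0.1},{"tx": 0.7,"ty": -1,"tz": -0.24,"gripper": -0.1},{"tx": 0.7,"ty": -1,"tz": -0.24,"gripper": -0.1},{"tx": 0.7,"ty": -1,"tz": -0.24,"gripper": -0.1},{"tx": 0.7,"ty": -1,"tz": -0.24,"gripper": -0.1},{"tx": 0.7,"ty": -1,"tz": -0.24,"gripper": -0.1},{"tx": 0.7,"ty": -1,"tz": -0.24,"gripper": -0.1},{"tx": 0.7,"ty": -1,"tz": -0.24,"gripper": -0.1},{"tx": 0.7,"ty": -1,"tz": -0.24,"gripper": -0.1},{"tx": 0.7,"ty": -1,"tz": -0.24,"gripper": -0.1},{"tx": 0.7,"ty": -1,"tz": -0.24,"gripper": -0.1},{"tx": 0.7,"ty": -1,"tz": -0.24,"gripper": -0.1},{"tx": 0.7,"ty": -1,"tz": -0.24,"gripper": -0.1},{"tx": 0.7,"ty": -1,"tz": -0.24,"gripper": -0.1},{"tx": 0.7,"ty": -1,"tz": -0.24,"gripper": -0.1},{"tx": 0.7,"ty": -1,"tz": -0.24,"gripper": -0.1}]'

```text
invalid input at $.series[5]: expected keys gripper, tx, ty, tz, spin
```

Request:
carry_out --series '[{"ty": -1},{"ty": -1},{"ty": -1},{"ty": -1},{"ty": -1},{"ty": -1},{"ty": -1},{"ty": -1},{"ty": -1},{"ty": -0.08},{}]'

```text
invalid input at $.series[0]: expected keys gripper, tx, ty, tz, spin
```

Request:
carry_out --series '[{"tx": 0.7,"ty": -1,"tz": -0.24,"spin": 0.5,"gripper": -0.1},{"tx": 0.7,"ty": -1,"tz": -0.24,"spin": 0.5,"gripper": -0.1},{"tx": 0.7,"ty": -1,"tz": -0.24,"spin": 0.5,"gripper": -0.1},{"tx": 0.7,"ty": -1,"tz": -0.24,"spin": 0.5,"gripper": -0.1},{"tx": 0.7,"ty": -1,"tz": -0.24,"spin": 0.5,"gripper": -0.1},{"tx": 0.7,"ty": -1,"tz": -0.24,"spin": 0,"gripper": -0.1},{"tx": 0.7,"ty": -1,"tz": -0.24,"spin": 0,"gripper": -0.1},{"tx": 0.7,"ty": -1,"tz": -0.24,"spin": 0,"gripper": -0.1},{"tx": 0.7,"ty": -1,"tz": -0.24,"spin": 0,"gripper": -0.1},{"tx": 0.7,"ty": -1,"tz": -0.24,"spin": 0,"gripper": -0.1},{"tx": 0.7,"ty": -1,"tz": -0.24,"spin": 0,"gripper": -0.1},{"tx": 0.7,"ty": -1,"tz": -0.24,"spin": 0,"gripper": -0.1},{"tx": 0.7,"ty": -1,"tz": -0.24,"spin": 0,"gripper": -0.1},{"tx": 0.7,"ty": -1,"tz": -0.24,"spin": 0,"gripper": -0.1},{"tx": 0.7,"ty": -1,"tz": -0.24,"spin": 0,"gripper": -0.1},{"tx": 0.7,"ty": -1,"tz": -0.24,"spin": 0,"gripper": -0.1},{"tx": 0.7,"ty": -1,"tz": -0.24,"spin": 0,"gripper": -0.1},{"tx": 0.7,"ty": -1,"tz": -0.24,"spin": 0,"gripper": -0.1},{"tx": 0.7,"ty": -1,"tz": -0.24,"spin": 0,"gripper": -0.1},{"tx": 0.7,"ty": -1,"tz": -0.24,"spin": 0,"gripper": -0.1}]'

```text
time: 2.95
tcp_pos: [0.5177, 0.1274, 0.1284]
eef_rot: [[-0.996, -0.089, 0.001], [-0.089, 0.996, 0.0], [-0.001, 0.0, -1.0]]
contact_force: [-0.2, 0.9, 0.2]
gripper_width: 0.0382
grasp_force: 0.0
```

Request:
carry_out --series '[{"tx": 0,"ty": -1,"tz": 0,"spin": 0,"gripper": -0.1},{"tx": 0,"ty": -1,"tz": 0,"spin": 0,"gripper": -0.1},{"tx": 0,"ty": -1,"tz": 0,"spin": 0,"gripper": -0.1},{"tx": 0,"ty": -1,"tz": 0,"spin": 0,"gripper": -0.1},{"tx": 0,"ty": -1,"tz": 0,"spin": 0,"gripper": -0.1},{"tx": 0,"ty": -1,"tz": 0,"spin": 0,"gripper": -0.1},{"tx": 0,"ty": -1,"tz": 0,"spin": 0,"gripper": -0.1},{"tx": 0,"ty": -1,"tz": 0,"spin": 0,"gripper": -0.1},{"tx": 0.08,"ty": -1,"tz": 0,"spin": 0,"gripper": -0.1},{"tx": 0,"ty": -0.1,"tz": 0,"spin": 0,"gripper": -0.1},{"tx": 0,"ty": 0,"tz": 0,"spin": 0,"gripper": -0.1}]'

```text
time: 4.32
tcp_pos: [0.519, -0.0985, 0.1284]
eef_rot: [[-0.996, -0.089, 0.0], [-0.089, 0.996, 0.001], [-0.0, 0.001, -1.0]]
contact_force: [0.2, 0.2, -0.2]
gripper_width: 0.0383
grasp_force: 0.0
```

Request:
carry_out --series '[{"tx": 0,"ty": 0,"tz": -1,"spin": 0,"gripper": -0.1},{"tx": 0,"ty": 0,"tz": -1,"spin": 0,"gripper": -0.1},{"tx": 0,"ty": 0,"tz": -1,"spin": 0,"gripper": -0.1},{"tx": 0,"ty": 0,"tz": -0.6,"spin": 0,"gripper": -0.1},{"tx": 0,"ty": 0,"tz": -0.3,"spin": 0,"gripper": -0.1},{"tx": 0,"ty": 0,"tz": 0,"spin": 0,"gripper": -1},{"tx": 0,"ty": 0,"tz": 0,"spin": 0,"gripper": -1},{"tx": 0,"ty": 0,"tz": 0,"spin": 0,"gripper": -1},{"tx": 0,"ty": 0,"tz": 0,"spin": 0,"gripper": -1}]' --squeeze 50

```text
time: 5.45
tcp_pos: [0.5194, -0.0998, 0.0314]
eef_rot: [[-0.996, -0.089, 0.001], [-0.089, 0.996, -0.001], [-0.001, -0.001, -1.0]]
contact_force: [0.9, -1.5, -0.6]
gripper_width: 0.0099
grasp_force: 49.0
```

Request:
carry_out --series '[{"tx": 0.03,"ty": -0.3,"tz": 0,"spin": 0,"gripper": -1},{"tx": 0.06,"ty": -0.65,"tz": 0,"spin": 0,"gripper": -1},{"tx": 0.08,"ty": -0.9,"tz": 0,"spin": 0,"gripper": -1},{"tx": 0.08,"ty": -0.9,"tz": 0,"spin": 0,"gripper": -1},{"tx": 0.08,"ty": -0.9,"tz": 0,"spin": 0,"gripper": -1},{"tx": 0.08,"ty": -0.9,"tz": 0,"spin": 0,"gripper": -1},{"tx": 0.08,"ty": -0.9,"tz": 0,"spin": 0,"gripper": -1},{"tx": 0.08,"ty": -0.9,"tz": 0,"spin": 0,"gripper": -1},{"tx": 0.08,"ty": -0.9,"tz": 0,"spin": 0,"gripper": -1},{"tx": 0.08,"ty": -0.9,"tz": 0,"spin": 0,"gripper": -1},{"tx": 0.07,"ty": -0.75,"tz": 0,"spin": 0,"gripper": -1},{"tx": 0.03,"ty": -0.3,"tz": 0,"spin": 0,"gripper": -1},{"tx": 0,"ty": 0,"tz": 0,"spin": 0,"gripper": -1},{"tx": 0,"ty": 0,"tz": 0,"spin": 0,"gripper": -1}]'

```text
time: 7.2
tcp_pos: [0.5401, -0.329, 0.0314]
eef_rot: [[-0.996, -0.09, 0.001], [-0.09, 0.996, 0.0], [-0.001, 0.0, -1.0]]
contact_force: [-1.1, 2.1, 6.7]
gripper_width: 0.0101
grasp_force: 50.1
```

Request:
carry_out --series '[{"tx": 0,"ty": 0,"tz": 0,"spin": 0,"gripper": -0.1},{"tx": 0,"ty": 0,"tz": 0,"spin": 0,"gripper": -0.1},{"tx": 0,"ty": 0,"tz": 1,"spin": 0,"gripper": -0.1},{"tx": 0,"ty": 0,"tz": 1,"spin": 0,"gripper": -0.1},{"tx": 0,"ty": 0,"tz": 1,"spin": 0,"gripper": 0.4},{"tx": -0.14,"ty": 1,"tz": 1,"spin": 0,"gripper": 0.4},{"tx": -0.14,"ty": 1,"tz": 0.2,"spin": 0,"gripper": 0.4},{"tx": -0.14,"ty": 1,"tz": 0,"spin": 0,"gripper": 0.4},{"tx": -0.14,"ty": 1,"tz": 0,"spin": 0,"gripper": 0.4},{"tx": -0.14,"ty": 1,"tz": 0,"spin": 0,"gripper": 0.4},{"tx": -0.14,"ty": 1,"tz": 0,"spin": 0,"gripper": 0.4},{"tx": -0.14,"ty": 1,"tz": 0,"spin": 0,"gripper": 0.4},{"tx": -0.14,"ty": 1,"tz": 0,"spin": 0,"gripper": 0.4},{"tx": -0.14,"ty": 1,"tz": 0,"spin": 0,"gripper": 0.4},{"tx": -0.14,"ty": 1,"tz": 0,"spin": 0,"gripper": 0.4}]'

```text
time: 9.07
tcp_pos: [0.5033, -0.0776, 0.1347]
eef_rot: [[-0.996, -0.09, -0.002], [-0.09, 0.996, 0.0], [0.002, 0.001, -1.0]]
contact_force: [0.5, 0.5, 0.7]
gripper_width: 0.0599
grasp_force: 0.0
```

```bash
python3 - <<'E'
from h import *
s=robot.state();print(s["time"],np.round(s["qpos"],1),s["tcp_pos"],s["gripper_width"])
a=robot.camera("top"); W=world(a)
save(a,"tray.png",(300,170,460,290),4)
C=np.array([.5056,.0457]); ex=np.array([.9959,.0906]); ey=np.array([-.0906,.9959])
D=W[...,:2]-C; X=D@ex; Y=D@ey
B=W[(abs(X)<.05)&(Y<-.3)&(W[...,2]>.025)]
print("bar",rect(B),B.mean(0),((B[:,:2]-C)@ey).mean())
# blocks: connected comps of z>.028 in the tray region
m=((abs(X)<.08)&(Y<-.13)&(Y>-.335)&(W[...,2]>.029)&(W[...,2]<.042)).astype(np.uint8)
n,l,st,_=cv2.connectedComponentsWithStats(m,connectivity=4)
for i in range(1,n):
    if st[i,4]>40:
        P=W[l==i]; d=P[:,:2].mean(0)-C; print(st[i,4],rect(P),P[:,2].mean(),d@ex,d@ey)
E
```

```text
9.075 [ 20.2  22.4 -17.3 114.5   9.3  44.6  92.7] [ 0.50330476 -0.07762788  0.13468444] 0.059917085376384197
bar (array([ 519.5, -511.1]), 50.2, 36.6, 39.3) [ 0.52215728 -0.50518083  0.05309363] -0.5501223055278183
117 (array([ 468. , -121.1]), 33.7, 24.9, 7.5) 0.034927653341477266 -0.05388509488831873 -0.16087466390421565
```

View pics/tray.png

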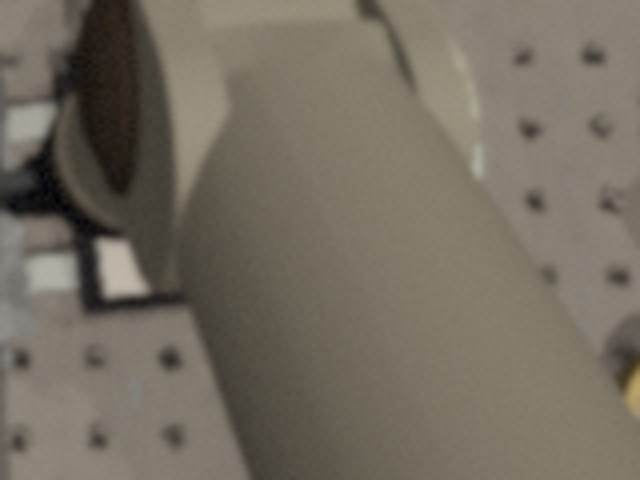

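The arm still covers the tray, so I'll move over spare 1 and look again from there.

Request:
carry_out --series '[{"tx": -0.127,"ty": 0.943,"tz": 0,"spin": -0.741,"gripper": 0.4},{"tx": -0.127,"ty": 0.943,"tz": 0,"spin": -0.741,"gripper": 0.4},{"tx": -0.127,"ty": 0.943,"tz": 0,"spin": -0.741,"gripper": 0.4},{"tx": -0.127,"ty": 0.943,"tz": 0,"spin": -0.741,"gripper": 0.4},{"tx": -0.127,"ty": 0.943,"tz": 0,"spin": -0.741,"gripper": 0.4},{"tx": -0.127,"ty": 0.943,"tz": 0,"spin": -0.741,"gripper": 0.4},{"tx": -0.127,"ty": 0.943,"tz": 0,"spin": -0.741,"gripper": 0.4},{"tx": -0.127,"ty": 0.943,"tz": 0,"spin": -0.741,"gripper": 0.4},{"tx": -0.127,"ty": 0.943,"tz": 0,"spin": -0.741,"gripper": 0.4},{"tx": -0.127,"ty": 0.943,"tz": 0,"spin": -0.741,"gripper": 0.4},{"tx": -0.127,"ty": 0.943,"tz": 0,"spin": -0.741,"gripper": 0.4},{"tx": -0.127,"ty": 0.943,"tz": 0,"spin": -0.741,"gripper": 0.4},{"tx": -0.127,"ty": 0.943,"tz": -0.6,"spin": -0.741,"gripper": 0.4},{"tx": -0.127,"ty": 0.943,"tz": -0.9,"spin": -0.741,"gripper": 0.4},{"tx": -0.127,"ty": 0.943,"tz": -0.9,"spin": -0.741,"gripper": 0.4},{"tx": 0,"ty": 0,"tz": -0.5,"spin": 0,"gripper": 0.4},{"tx": 0,"ty": 0,"tz": 0,"spin": 0,"gripper": 0.4}]'

```text
time: 11.25
tcp_pos: [0.4559, 0.2727, 0.0619]
eef_rot: [[-0.11, 0.994, -0.003], [0.994, 0.11, -0.003], [-0.002, -0.003, -1.0]]
contact_force: [0.5, -0.3, -0.0]
gripper_width: 0.0597
grasp_force: 0.0
```

```bash
cat > tray.py <<'E'
from h import *
import sys
a=robot.camera("top"); W=world(a)
save(a,sys.argv[1],(250,150,450,290),4)
C=np.array([.5056,.0457]); ex=np.array([.9959,.0906]); ey=np.array([-.0906,.9959])
D=W[...,:2]-C; X=D@ex; Y=D@ey
m=(abs(X)<.03)&(Y<-.34)&(Y>-.40)&(W[...,2]>.025)&(W[...,2]<.045)
print("bar Y",np.nanmean(Y[m]),"z",np.nanmean(W[m][:,2]))
m=((abs(X)<.085)&(Y<-.13)&(Y>-.335)&(W[...,2]>.029)&(W[...,2]<.045)).astype(np.uint8)
n,l,st,_=cv2.connectedComponentsWithStats(m,connectivity=4)
for i in range(1,n):
    if st[i,4]>40:
        P=W[l==i]; d=rect(P)[0]/1000-C; print(st[i,4],rect(P),P[:,2].mean().round(4),"station",(d@ex).round(4),(d@ey).round(4))
print(robot.state()["tcp_pos"])
for j in (0,1):
  for r in range(3):
    q=C+ex*(-.039+.078*j)+ey*(-.145-.23+.0) ; 
E
sed -i '/^for j in/,$d' tray.py
python3 tray.py tray2.png
```

```text
bar Y -0.3721064453329558 z 0.03262884389523237
321 (array([ 559.4, -118.7]), 60.3, 35.9, 5.2) 0.0347 station 0.0387 -0.1686
337 (array([ 492.3, -248. ]), 60.2, 37.2, 5.3) 0.0344 station -0.0399 -0.2913
337 (array([ 486.8, -184.8]), 60.5, 35.9, 6.5) 0.0348 station -0.0396 -0.2279
329 (array([ 481.5, -125.3]), 60.1, 35.1, 5.3) 0.0348 station -0.0395 -0.1681
[0.45679359 0.27266677 0.06276511]
```

View pics/tray2.png

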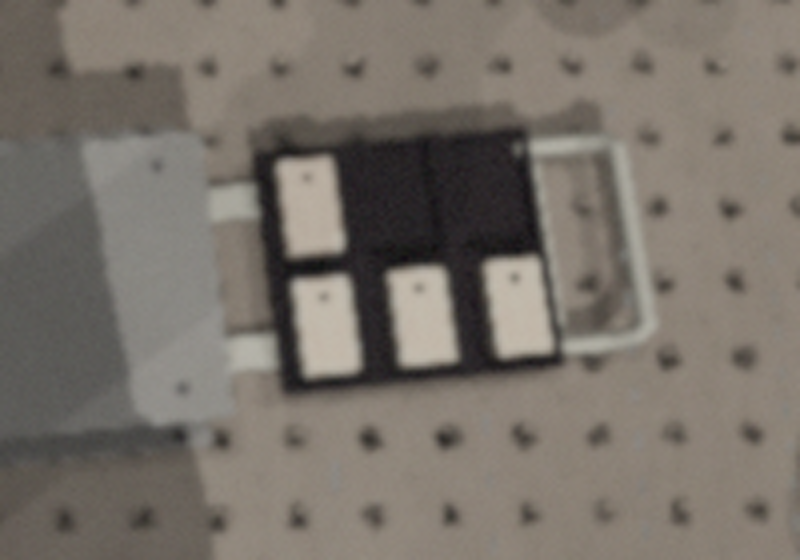

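Pockets 3 and 5 (crop px (392,200) and (485,190)) are empty, and the tray is about 0.227 m out. The occupied pockets match the predicted grid to within 1–2 mm. Targets are pocket3 at (565,-180) mm and pocket5 at (571,-242) mm. I'll pick up spare 1 now.

Request:
carry_out --series '[{"tx": 0,"ty": 0.13,"tz": -0.7,"spin": 0,"gripper": 0.4},{"tx": 0,"ty": 0,"tz": -0.6,"spin": 0,"gripper": 0.4},{"tx": 0,"ty": 0,"tz": -0.2,"spin": 0,"gripper": 0.4},{"tx": 0,"ty": 0,"tz": 0,"spin": 0,"gripper": -1},{"tx": 0,"ty": 0,"tz": 0,"spin": 0,"gripper": -1},{"tx": 0,"ty": 0,"tz": 0,"spin": 0,"gripper": -1},{"tx": 0,"ty": 0,"tz": 0,"spin": 0,"gripper": -1}]' --squeeze 70

```text
time: 12.18
tcp_pos: [0.4571, 0.2776, 0.0261]
eef_rot: [[-0.108, 0.994, 0.0], [0.994, 0.108, 0.0], [0.0, 0.0, -1.0]]
contact_force: [-0.7, -0.4, -0.2]
gripper_width: 0.0332
grasp_force: 70.2
```

Request:
carry_out --series '[{"tx": 0,"ty": 0,"tz": 1,"spin": 0,"gripper": -1},{"tx": 0.225,"ty": -0.963,"tz": 1,"spin": 0.586,"gripper": -1},{"tx": 0.225,"ty": -0.963,"tz": 1,"spin": 0.586,"gripper": -1},{"tx": 0.225,"ty": -0.963,"tz": 1,"spin": 0.586,"gripper": -1},{"tx": 0.225,"ty": -0.963,"tz": 0,"spin": 0.586,"gripper": -1},{"tx": 0.225,"ty": -0.963,"tz": 0,"spin": 0.586,"gripper": -1},{"tx": 0.225,"ty": -0.963,"tz": 0,"spin": 0.586,"gripper": -1},{"tx": 0.225,"ty": -0.963,"tz": 0,"spin": 0.586,"gripper": -1},{"tx": 0.225,"ty": -0.963,"tz": 0,"spin": 0.586,"gripper": -1},{"tx": 0.225,"ty": -0.963,"tz": 0,"spin": 0.586,"gripper": -1},{"tx": 0.225,"ty": -0.963,"tz": 0,"spin": 0.586,"gripper": -1},{"tx": 0.225,"ty": -0.963,"tz": 0,"spin": 0.586,"gripper": -1},{"tx": 0.225,"ty": -0.963,"tz": 0,"spin": 0.586,"gripper": -1},{"tx": 0.225,"ty": -0.963,"tz": 0,"spin": 0.586,"gripper": -1},{"tx": 0.225,"ty": -0.963,"tz": 0,"spin": 0.586,"gripper": -1},{"tx": 0.225,"ty": -0.963,"tz": 0,"spin": 0.586,"gripper": -1},{"tx": 0.225,"ty": -0.963,"tz": 0,"spin": 0.586,"gripper": -1},{"tx": 0.225,"ty": -0.963,"tz": 0,"spin": 0.586,"gripper": -1},{"tx": 0.225,"ty": -0.963,"tz": 0,"spin": 0.586,"gripper": -1},{"tx": 0.225,"ty": -0.963,"tz": 0,"spin": 0.586,"gripper": -1}]'

```text
time: 14.68
tcp_pos: [0.5637, -0.1807, 0.1254]
eef_rot: [[-0.996, -0.094, -0.001], [-0.094, 0.996, 0.0], [0.001, 0.0, -1.0]]
contact_force: [0.9, -0.7, -3.9]
gripper_width: 0.0329
grasp_force: 70.8
```

Request:
carry_out --series '[{"tx": 0,"ty": 0,"tz": -0.6,"spin": 0,"gripper": -1},{"tx": 0,"ty": 0,"tz": -0.6,"spin": 0,"gripper": -1},{"tx": 0,"ty": 0,"tz": 0,"spin": 0,"gripper": -1}]'

```text
time: 15.05
tcp_pos: [0.5621, -0.178, 0.0935]
eef_rot: [[-0.996, -0.093, -0.004], [-0.093, 0.996, 0.002], [0.004, 0.002, -1.0]]
contact_force: [0.1, 0.4, -3.4]
gripper_width: 0.0329
grasp_force: 70.7
```

Request:
carry_out --series '[{"tx": 0.06,"ty": -0.06,"tz": -0.8,"spin": 0,"gripper": -1},{"tx": 0,"ty": 0,"tz": -0.7,"spin": 0,"gripper": -1},{"tx": 0,"ty": 0,"tz": -0.4,"spin": 0,"gripper": -1},{"tx": 0,"ty": 0,"tz": -0.15,"spin": 0,"gripper": -1},{"tx": 0,"ty": 0,"tz": 0,"spin": 0,"gripper": -1}]'

```text
time: 15.68
tcp_pos: [0.5654, -0.1813, 0.0444]
eef_rot: [[-0.996, -0.092, -0.0], [-0.092, 0.996, 0.0], [0.0, 0.0, -1.0]]
contact_force: [0.1, 0.1, -3.0]
gripper_width: 0.0329
grasp_force: 70.7
```

Request:
carry_out --series '[{"tx": 0,"ty": 0.03,"tz": -0.12,"spin": 0,"gripper": -1},{"tx": 0,"ty": 0,"tz": 0,"spin": 0,"gripper": -1},{"tx": 0,"ty": 0,"tz": 0,"spin": 0,"gripper": 0.15},{"tx": 0,"ty": 0,"tz": 0,"spin": 0,"gripper": 0.15},{"tx": 0,"ty": 0,"tz": 0,"spin": 0,"gripper": 0.15},{"tx": 0,"ty": 0,"tz": 0.8,"spin": 0,"gripper": 0.15},{"tx": 0,"ty": 0,"tz": 1,"spin": 0,"gripper": 0.15},{"tx": 0,"ty": 0,"tz": 1,"spin": 0,"gripper": 0.4},{"tx": 0,"ty": 1,"tz": 0.7,"spin": -0.7,"gripper": 0.4},{"tx": 0,"ty": 1,"tz": 0,"spin": -0.7,"gripper": 0.4},{"tx": 0,"ty": 1,"tz": 0,"spin": -0.7,"gripper": 0.4},{"tx": 0,"ty": 1,"tz": 0,"spin": -0.7,"gripper": 0.4},{"tx": 0,"ty": 1,"tz": 0,"spin": -0.7,"gripper": 0.4},{"tx": 0,"ty": 1,"tz": 0,"spin": -0.7,"gripper": 0.4},{"tx": 0,"ty": 1,"tz": 0,"spin": -0.7,"gripper": 0.4},{"tx": 0,"ty": 1,"tz": 0,"spin": -0.7,"gripper": 0.4},{"tx": 0,"ty": 1,"tz": 0,"spin": -0.7,"gripper": 0.4},{"tx": 0,"ty": 1,"tz": 0,"spin": -0.7,"gripper": 0.4},{"tx": 0,"ty": 1,"tz": 0,"spin": -0.7,"gripper": 0.4},{"tx": 0,"ty": 1,"tz": 0,"spin": -0.7,"gripper": 0.4}]'

```text
time: 18.18
tcp_pos: [0.5659, 0.1206, 0.1307]
eef_rot: [[-0.468, 0.884, 0.002], [0.884, 0.468, 0.001], [0.0, 0.002, -1.0]]
contact_force: [0.2, 0.8, 0.5]
gripper_width: 0.0594
grasp_force: 0.0
```

Request:
carry_out --series '[{"tx": 0,"ty": 1,"tz": 0,"spin": -0.7,"gripper": 0.4},{"tx": 0,"ty": 1,"tz": 0,"spin": -0.7,"gripper": 0.4},{"tx": 0,"ty": 1,"tz": 0,"spin": -0.7,"gripper": 0.4},{"tx": 0,"ty": 1,"tz": 0,"spin": -0.7,"gripper": 0.4},{"tx": 0,"ty": 1,"tz": 0,"spin": -0.7,"gripper": 0.4},{"tx": 0,"ty": 1,"tz": -0.3,"spin": -0.7,"gripper": 0.4},{"tx": 0,"ty": 1,"tz": -0.8,"spin": -0.7,"gripper": 0.4},{"tx": 0,"ty": 1,"tz": -0.8,"spin": -0.51,"gripper": 0.4},{"tx": -0.15,"ty": 0.1,"tz": -0.6,"spin": 0,"gripper": 0.4},{"tx": 0,"ty": 0,"tz": 0,"spin": 0,"gripper": 0.4}]'

```text
time: 19.42
tcp_pos: [0.5604, 0.3208, 0.0658]
eef_rot: [[0.261, 0.965, -0.002], [0.965, -0.261, -0.002], [-0.002, -0.002, -1.0]]
contact_force: [0.2, -0.5, -1.5]
gripper_width: 0.0596
grasp_force: 0.0
```

```bash
python3 tray.py tray3.png; python3 -c "
from h import *
s=robot.state();y=s['eef_rot'];print(np.degrees(np.arctan2(y[1][1],y[0][1])),s['gripper_width'])"
```

```text
bar Y -0.3720564753033617 z 0.03268335470576166
309 (array([ 568.7, -177.3]), 60.0, 36.0, 4.4) 0.0346 station 0.0426 -0.2278
320 (array([ 559.5, -118.4]), 60.4, 35.7, 4.4) 0.0348 station 0.0388 -0.1683
338 (array([ 492.2, -247.7]), 60.0, 36.7, 4.9) 0.0345 station -0.0399 -0.291
335 (array([ 486.8, -184.9]), 59.8, 36.0, 4.5) 0.0347 station -0.0396 -0.228
328 (array([ 481.5, -125.1]), 60.4, 34.9, 4.1) 0.0345 station -0.0395 -0.1679
[0.5615384  0.32034415 0.0666463 ]
-15.198175509970678 0.05997217641228886
```

Spare 1 lies flat in pocket 3, about 4 mm off centre, with its top at the same height as the others. I'll pick up spare 2.

Request:
carry_out --series '[{"tx": 0,"ty": 0.04,"tz": -0.7,"spin": 0,"gripper": 0.4},{"tx": 0,"ty": 0,"tz": -0.6,"spin": 0,"gripper": 0.4},{"tx": 0,"ty": 0,"tz": -0.32,"spin": 0,"gripper": 0.4},{"tx": 0,"ty": 0,"tz": 0,"spin": 0,"gripper": -1},{"tx": 0,"ty": 0,"tz": 0,"spin": 0,"gripper": -1},{"tx": 0,"ty": 0,"tz": 0,"spin": 0,"gripper": -1},{"tx": 0,"ty": 0,"tz": 0,"spin": 0,"gripper": -1}]' --squeeze 70

```text
time: 20.35
tcp_pos: [0.5616, 0.3229, 0.0261]
eef_rot: [[0.262, 0.965, -0.0], [0.965, -0.262, 0.0], [0.0, -0.0, -1.0]]
contact_force: [0.5, -1.5, -2.1]
gripper_width: 0.033
grasp_force: 71.0
```

Request:
carry_out --series '[{"tx": 0,"ty": 0,"tz": 1,"spin": 0,"gripper": -1},{"tx": 0.011,"ty": -0.983,"tz": 1,"spin": 0.6,"gripper": -1},{"tx": 0.011,"ty": -0.983,"tz": 1,"spin": 0.6,"gripper": -1},{"tx": 0.011,"ty": -0.983,"tz": 1,"spin": 0.6,"gripper": -1},{"tx": 0.011,"ty": -0.983,"tz": 0,"spin": 0.6,"gripper": -1},{"tx": 0.011,"ty": -0.983,"tz": 0,"spin": 0.6,"gripper": -1},{"tx": 0.011,"ty": -0.983,"tz": 0,"spin": 0.6,"gripper": -1},{"tx": 0.011,"ty": -0.983,"tz": 0,"spin": 0.6,"gripper": -1},{"tx": 0.011,"ty": -0.983,"tz": 0,"spin": 0.6,"gripper": -1},{"tx": 0.011,"ty": -0.983,"tz": 0,"spin": 0.6,"gripper": -1},{"tx": 0.011,"ty": -0.983,"tz": 0,"spin": 0.6,"gripper": -1},{"tx": 0.011,"ty": -0.983,"tz": 0,"spin": 0.6,"gripper": -1},{"tx": 0.011,"ty": -0.983,"tz": 0,"spin": 0.6,"gripper": -1},{"tx": 0.011,"ty": -0.983,"tz": 0,"spin": 0.6,"gripper": -1},{"tx": 0.011,"ty": -0.983,"tz": 0,"spin": 0.6,"gripper": -1},{"tx": 0.011,"ty": -0.983,"tz": 0,"spin": 0.6,"gripper": -1},{"tx": 0.011,"ty": -0.983,"tz": 0,"spin": 0.6,"gripper": -1},{"tx": 0.011,"ty": -0.983,"tz": 0,"spin": 0.6,"gripper": -1},{"tx": 0.011,"ty": -0.983,"tz": 0,"spin": 0.6,"gripper": -1},{"tx": 0.011,"ty": -0.983,"tz": 0,"spin": 0.6,"gripper": -1}]'

```text
time: 22.85
tcp_pos: [0.5667, -0.1449, 0.1261]
eef_rot: [[-0.971, 0.24, -0.0], [0.24, 0.971, -0.0], [-0.0, -0.0, -1.0]]
contact_force: [1.0, 0.1, -2.9]
gripper_width: 0.0329
grasp_force: 71.1
```

Request:
carry_out --series '[{"tx": 0.011,"ty": -0.983,"tz": 0,"spin": 0.6,"gripper": -1},{"tx": 0.011,"ty": -0.983,"tz": 0,"spin": 0.6,"gripper": -1},{"tx": 0.011,"ty": -0.983,"tz": 0,"spin": 0.6,"gripper": -1},{"tx": 0.011,"ty": -0.983,"tz": 0,"spin": 0.6,"gripper": -1},{"tx": 0,"ty": 0,"tz": -0.6,"spin": 0,"gripper": -1},{"tx": 0,"ty": 0,"tz": -0.6,"spin": 0,"gripper": -1},{"tx": 0,"ty": 0,"tz": 0,"spin": 0,"gripper": -1},{"tx": 0,"ty": 0,"tz": 0,"spin": 0,"gripper": -1}]'

```text
time: 23.85
tcp_pos: [0.5683, -0.2411, 0.0959]
eef_rot: [[-0.996, -0.092, -0.0], [-0.092, 0.996, 0.001], [0.0, 0.001, -1.0]]
contact_force: [-0.2, 0.5, -2.3]
gripper_width: 0.033
grasp_force: 71.0
```

Descending 54 mm to z ≈ 0.0415.

Request:
carry_out --series '[{"tx": 0,"ty": -0.05,"tz": -0.8,"spin": 0,"gripper": -1},{"tx": 0,"ty": 0,"tz": -0.7,"spin": 0,"gripper": -1},{"tx": 0,"ty": 0,"tz": -0.4,"spin": 0,"gripper": -1},{"tx": 0,"ty": 0,"tz": -0.25,"spin": 0,"gripper": -1},{"tx": 0,"ty": 0,"tz": 0,"spin": 0,"gripper": -1}]'

```text
time: 24.48
tcp_pos: [0.5681, -0.2435, 0.042]
eef_rot: [[-0.996, -0.09, -0.0], [-0.09, 0.996, 0.0], [0.0, 0.0, -1.0]]
contact_force: [-0.3, 0.3, -1.9]
gripper_width: 0.033
grasp_force: 71.0
```

Request:
carry_out --series '[{"tx": 0,"ty": 0,"tz": -0.04,"spin": 0,"gripper": 0.15},{"tx": 0,"ty": 0,"tz": 0,"spin": 0,"gripper": 0.15},{"tx": 0,"ty": 0,"tz": 0,"spin": 0,"gripper": 0.15},{"tx": 0,"ty": 0,"tz": 0.8,"spin": 0,"gripper": 0.15},{"tx": 0,"ty": 0,"tz": 1,"spin": 0,"gripper": 0.15},{"tx": 0,"ty": 0,"tz": 1,"spin": 0,"gripper": -0.1},{"tx": 0,"ty": 1,"tz": 0.7,"spin": 0,"gripper": -0.1},{"tx": 0,"ty": 1,"tz": 0,"spin": 0,"gripper": -0.1},{"tx": 0,"ty": 1,"tz": 0,"spin": 0,"gripper": -0.1},{"tx": 0,"ty": 1,"tz": 0,"spin": 0,"gripper": -0.1},{"tx": 0,"ty": 1,"tz": 0,"spin": 0,"gripper": -0.1},{"tx": 0,"ty": 1,"tz": 0,"spin": 0,"gripper": -0.1},{"tx": 0,"ty": 1,"tz": 0,"spin": 0,"gripper": -0.1},{"tx": 0,"ty": 1,"tz": 0,"spin": 0,"gripper": -0.1},{"tx": 0,"ty": 1,"tz": 0,"spin": 0,"gripper": -0.1},{"tx": 0,"ty": 1,"tz": 0,"spin": 0,"gripper": -0.1},{"tx": 0,"ty": 1,"tz": 0,"spin": 0,"gripper": -0.1},{"tx": 0,"ty": 1,"tz": 0,"spin": 0,"gripper": -0.1},{"tx": 0,"ty": 1,"tz": 0,"spin": 0,"gripper": -0.1},{"tx": 0,"ty": 1,"tz": 0,"spin": 0,"gripper": -0.1}]'

```text
time: 26.98
tcp_pos: [0.567, 0.1093, 0.1297]
eef_rot: [[-0.996, -0.092, 0.0], [-0.092, 0.996, 0.001], [-0.0, 0.001, -1.0]]
contact_force: [0.2, 0.1, 0.8]
gripper_width: 0.038
grasp_force: 0.0
```

```bash
python3 tray.py tray4.png
```

```text
bar Y -0.37200128813111083 z 0.0327002725488154
324 (array([ 571.6, -240.4]), 60.3, 36.0, 4.9) 0.0346 station 0.0398 -0.2909
309 (array([ 568.7, -177.2]), 60.3, 35.1, 4.6) 0.0347 station 0.0426 -0.2277
317 (array([ 559.3, -118.4]), 59.6, 35.4, 4.8) 0.0349 station 0.0386 -0.1683
341 (array([ 492.3, -247.9]), 60.2, 36.9, 5.4) 0.0346 station -0.0398 -0.2912
336 (array([ 486.9, -185.2]), 60.1, 35.5, 5.2) 0.0345 station -0.0395 -0.2283
211 (array([ 481.6, -126.3]), 60.4, 35.0, 7.3) 0.0346 station -0.0395 -0.1691
[0.56665257 0.11413477 0.12997886]
```

View pics/tray4.png

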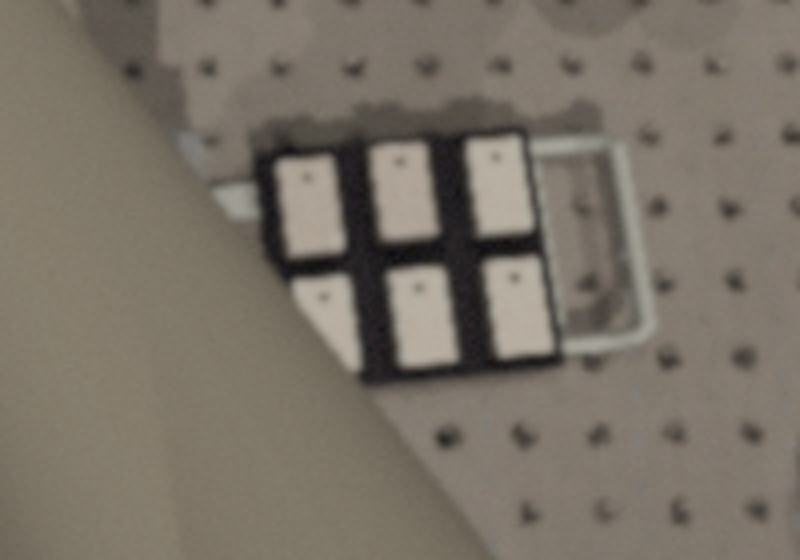

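All six blocks lie flat, with tops at 0.0346±0.0002 m; both new ones are seated at crop px (405,190) and (500,185). Going back to the bar.

Request:
carry_out --series '[{"tx": -0.06,"ty": -0.985,"tz": 0,"spin": 0,"gripper": -0.1},{"tx": -0.06,"ty": -0.985,"tz": 0,"spin": 0,"gripper": -0.1},{"tx": -0.06,"ty": -0.985,"tz": 0,"spin": 0,"gripper": -0.1},{"tx": -0.06,"ty": -0.985,"tz": 0,"spin": 0,"gripper": -0.1},{"tx": -0.06,"ty": -0.985,"tz": 0,"spin": 0,"gripper": -0.1},{"tx": -0.06,"ty": -0.985,"tz": 0,"spin": 0,"gripper": -0.1},{"tx": -0.06,"ty": -0.985,"tz": 0,"spin": 0,"gripper": -0.1},{"tx": -0.06,"ty": -0.985,"tz": 0,"spin": 0,"gripper": -0.1},{"tx": -0.06,"ty": -0.985,"tz": 0,"spin": 0,"gripper": -0.1},{"tx": -0.06,"ty": -0.985,"tz": 0,"spin": 0,"gripper": -0.1},{"tx": -0.06,"ty": -0.985,"tz": 0,"spin": 0,"gripper": -0.1},{"tx": -0.06,"ty": -0.985,"tz": 0,"spin": 0,"gripper": -0.1},{"tx": -0.06,"ty": -0.985,"tz": 0,"spin": 0,"gripper": -0.1},{"tx": -0.06,"ty": -0.985,"tz": 0,"spin": 0,"gripper": -0.1},{"tx": -0.06,"ty": -0.985,"tz": 0,"spin": 0,"gripper": -0.1},{"tx": -0.06,"ty": -0.985,"tz": 0,"spin": 0,"gripper": -0.1},{"tx": -0.06,"ty": -0.985,"tz": 0,"spin": 0,"gripper": -0.1},{"tx": -0.06,"ty": -0.985,"tz": 0,"spin": 0,"gripper": -0.1},{"tx": 0,"ty": 0,"tz": 0,"spin": 0,"gripper": -0.1},{"tx": 0,"ty": 0,"tz": 0,"spin": 0,"gripper": -0.1}]'

```text
time: 29.52
tcp_pos: [0.5415, -0.3346, 0.1291]
eef_rot: [[-0.996, -0.092, 0.0], [-0.092, 0.996, 0.001], [-0.0, 0.001, -1.0]]
contact_force: [0.1, 0.0, -0.2]
gripper_width: 0.0383
grasp_force: 0.0
```

Request:
carry_out --series '[{"tx": 0,"ty": 0.22,"tz": -1,"spin": 0,"gripper": -0.1},{"tx": 0,"ty": 0,"tz": -1,"spin": 0,"gripper": -0.1},{"tx": 0,"ty": 0,"tz": -1,"spin": 0,"gripper": -0.1},{"tx": 0,"ty": 0,"tz": -0.7,"spin": 0,"gripper": -0.1},{"tx": 0,"ty": 0,"tz": -0.27,"spin": 0,"gripper": -0.1},{"tx": 0,"ty": 0,"tz": 0,"spin": 0,"gripper": -1},{"tx": 0,"ty": 0,"tz": 0,"spin": 0,"gripper": -1},{"tx": 0,"ty": 0,"tz": 0,"spin": 0,"gripper": -1},{"tx": 0,"ty": 0,"tz": 0,"spin": 0,"gripper": -1}]' --squeeze 50

```text
time: 30.65
tcp_pos: [0.5413, -0.3289, 0.0301]
eef_rot: [[-0.996, -0.092, -0.0], [-0.092, 0.996, 0.003], [0.0, 0.003, -1.0]]
contact_force: [-1.2, 4.4, 0.7]
gripper_width: 0.0103
grasp_force: 48.9
```

Request:
carry_out --series '[{"tx": -0.03,"ty": 0.3,"tz": 0,"spin": 0,"gripper": -1},{"tx": -0.05,"ty": 0.6,"tz": 0,"spin": 0,"gripper": -1},{"tx": -0.073,"ty": 0.8,"tz": 0,"spin": 0,"gripper": -1},{"tx": -0.073,"ty": 0.8,"tz": 0,"spin": 0,"gripper": -1},{"tx": -0.073,"ty": 0.8,"tz": 0,"spin": 0,"gripper": -1},{"tx": -0.073,"ty": 0.8,"tz": 0,"spin": 0,"gripper": -1},{"tx": -0.073,"ty": 0.8,"tz": 0,"spin": 0,"gripper": -1},{"tx": -0.073,"ty": 0.8,"tz": 0,"spin": 0,"gripper": -1},{"tx": -0.073,"ty": 0.8,"tz": 0,"spin": 0,"gripper": -1},{"tx": -0.073,"ty": 0.8,"tz": 0,"spin": 0,"gripper": -1},{"tx": -0.073,"ty": 0.8,"tz": 0,"spin": 0,"gripper": -1},{"tx": -0.055,"ty": 0.6,"tz": 0,"spin": 0,"gripper": -1},{"tx": -0.03,"ty": 0.3,"tz": 0,"spin": 0,"gripper": -1},{"tx": -0.02,"ty": 0.2,"tz": 0,"spin": 0,"gripper": -1},{"tx": 0,"ty": 0,"tz": 0,"spin": 0,"gripper": -1},{"tx": 0,"ty": 0,"tz": 0,"spin": 0,"gripper": -1}]'

```text
time: 32.65
tcp_pos: [0.5205, -0.0998, 0.03]
eef_rot: [[-0.996, -0.091, 0.001], [-0.091, 0.996, 0.001], [-0.001, 0.001, -1.0]]
contact_force: [2.2, -0.8, 6.6]
gripper_width: 0.0099
grasp_force: 50.4
```

Request:
carry_out --series '[{"tx": 0,"ty": 0.1,"tz": 0,"spin": 0,"gripper": -1},{"tx": 0,"ty": 0,"tz": 0,"spin": 0,"gripper": -1},{"tx": 0,"ty": 0,"tz": 0,"spin": 0,"gripper": -1}]'

```text
time: 33.02
tcp_pos: [0.5205, -0.0996, 0.03]
eef_rot: [[-0.996, -0.09, 0.001], [-0.09, 0.996, -0.001], [-0.001, -0.002, -1.0]]
contact_force: [2.5, -5.2, 5.7]
gripper_width: 0.0099
grasp_force: 50.3
```

Force builds without motion, so the tray is against its stop. I'll release, lift, move clear and check.

Request:
carry_out --series '[{"tx": 0,"ty": 0,"tz": 0,"spin": 0,"gripper": -0.1},{"tx": 0,"ty": 0,"tz": 0,"spin": 0,"gripper": -0.1},{"tx": 0,"ty": 0,"tz": 0,"spin": 0,"gripper": -0.1},{"tx": 0,"ty": 0,"tz": 1,"spin": 0,"gripper": -0.1},{"tx": 0,"ty": 0,"tz": 1,"spin": 0,"gripper": -0.1},{"tx": 0,"ty": 0,"tz": 1,"spin": 0,"gripper": -0.1},{"tx": 0,"ty": 0,"tz": 1,"spin": 0,"gripper": -0.1},{"tx": 0,"ty": 1,"tz": 0.4,"spin": 0,"gripper": -0.1},{"tx": 0,"ty": 1,"tz": 0,"spin": 0,"gripper": -0.1},{"tx": 0,"ty": 1,"tz": 0,"spin": 0,"gripper": -0.1},{"tx": 0,"ty": 1,"tz": 0,"spin": 0,"gripper": -0.1},{"tx": 0,"ty": 1,"tz": 0,"spin": 0,"gripper": -0.1},{"tx": 0,"ty": 1,"tz": 0,"spin": 0,"gripper": -0.1},{"tx": 0,"ty": 1,"tz": 0,"spin": 0,"gripper": -0.1},{"tx": 0,"ty": 1,"tz": 0,"spin": 0,"gripper": -0.1},{"tx": 0,"ty": 1,"tz": 0,"spin": 0,"gripper": -0.1},{"tx": 0,"ty": 1,"tz": 0,"spin": 0,"gripper": -0.1},{"tx": 0,"ty": 1,"tz": 0,"spin": 0,"gripper": -0.1},{"tx": 0,"ty": 0,"tz": 0,"spin": 0,"gripper": -0.1},{"tx": 0,"ty": 0,"tz": 0,"spin": 0,"gripper": -0.1}]'

```text
time: 35.52
tcp_pos: [0.5193, 0.1756, 0.1391]
eef_rot: [[-0.996, -0.091, -0.001], [-0.091, 0.996, -0.001], [0.001, -0.001, -1.0]]
contact_force: [-0.3, -0.9, 0.0]
gripper_width: 0.0387
grasp_force: 0.0
```

```bash
python3 - <<'E'
from h import *
a=robot.camera("top"); W=world(a)
C=np.array([.5056,.0457]); ex=np.array([.9959,.0906]); ey=np.array([-.0906,.9959])
D=W[...,:2]-C; X=D@ex; Y=D@ey
m=(abs(X)<.03)&(Y<-.12)&(Y>-.17)&(W[...,2]>.025)&(W[...,2]<.045)
y=np.nanmean(Y[m]); print(m.sum(),"bar Y",y)
if m.sum()>20 and abs(y+.144)<.005: print(robot.job_done())
E
```

```text
110 bar Y -0.14439673551035304
the job is handed in; nothing more can be done
None
```

Both spares were laid flat in the two empty pockets (3 and 5), the tray with all six blocks was pushed home to its stop, and the job was handed in at about 35.6 s; no verdict was returned.

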